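Load the cup warmer and set its heat

ROBOT

A 6-joint arm with a two-finger parallel gripper is mounted at the origin on a cart in front of the work surface, level with it; the furniture and walls round the work are solid. World frame = base frame: x ahead of the robot, y to its left, z up, the work surface at z = 0. Lengths are in mm, angles in rad, forces in N, time in s.
With the tool pointing down it reaches from about 275 to 750 mm from the base axis. Payload 10.2 kg.
Tool frame: the origin (TCP) lies midway between the tips of the shut fingers; the grasp point (between the pads) lies grip_depth behind it (grip_depth is the distance from the TCP to the grasp point, in mm); z points along the fingers, y is the line along which they close (so a half turn about z gives the same grasp; the last joint's range is limited). The gripper opens to 85 mm and grips with 20 to 120 N. Pads are 22 mm wide; open, the fingers measure 114 mm over their backs; the gripper's body (76 mm by 85 mm) begins 54 mm behind the grasp point. The pads swing forward as they close: fully open they stand 13 mm farther back than shut.
Start: joints at [-1.526, 0.313, 1.498, -0, 1.331, -0.223], TCP at [138.907, -506.296, 231.294] pointing down, gripper open.
Joint ranges: [-2.94, 2.94], [-0.97, 2.17], [0.19, 2.56], [-1.23, 4.37], [0.02, 3.11], [-2.88, 2.88]. Speed limits (rad/s): [2.39, 2.39, 3.01, 3.14, 3.14, 3.14].

INTERFACE

Orientations are given as a unit quaternion [w, x, y, z].
In Python, from rig import * gives the robot as it stands.
- The arm moves only by the tool servo_tool, never from a script. Its argument "commands" is a list of rows, each a list of 3 entries, a list of its own where there are three numbers: the gripper command: -1 is fully open, 1 is shut, values between are in proportion, then the shift along the tool's x, y, z in m, then the turn, a rotation vector about the tool's x, y, z in units of 6 degrees (1.0 is 6 degrees). In form: [[grip, [dx, dy, dz], [ax, ay, az]], ...]. A call has 1 to 10 rows; each row shifts and turns the commanded pose from where the row before left it, along the tool's axes as they then stand; what a row does not reach is not made up. A row lasts 1/12 s, in which the tool goes at most 41.7 mm and 7.16 degrees, less where a joint would pass 70% of its speed; a pose out of reach is approached as far as the arm can. A call is refused whole if a number of a shift passes 0.0417 or a number of a turn 1, either way. A call with a gripper value outside its range is refused whole. The fingers move at their own pace and stop on an object; "squeeze" is the grip in N (left out, the last holds). Time passes only in rows, so rows that do not move let the fingers close. It gives the time, the measured TCP pose, the force, the opening and the grip force at its end, in the units of the state.
- sense(): the state, without advancing time (a new reading comes with each control period).
- capture(name): name is "scene" or "top" or "wrist"; returns a dict with "pixels" (420x560x3 uint8, red, green, blue), "z_map" (420x560 float32, mm along the optical axis (not along the pixel's ray), 0 where there is no reading), "fx", "fy", "cx", "cy" (pixels), "distortion" ([k1, k2, p1, p2, k3] as OpenCV has them; the pictures are not rectified), "rvec" (rotation vector, rad) and "tvec" (3), from world to camera coordinates, as OpenCV has them; the wrist camera has in their place "T_tool_cam" (4x4, takes a point from camera to tool coordinates, whose origin is the TCP and whose axes are the flange's). Camera axes: x right, y down, z forward; pixel columns grow to the right and rows downward; lengths in mm; the calibration is good to about 2 mm. A picture is of the moment at which its call begins: read the wrist's pose just before it.
- finish_job(): hands the job in; it is judged then, once.
The state is a dict: "time_s": time; "joints": joint angles; "dq": joint speeds; "tau": joint torques, N m; "eef_pos": TCP position; "ee_rot": TCP orientation; "force": force on the tool from outside, world axes, zero at the start; "wrist_torque": the same for the moment, N m; "grip_width": opening from 0.0 (shut) to 1.0 (fully open); "grip_force": force on a finger pad.
Only numpy, scipy, OpenCV 4.12 (cv2) and the standard library are available. Lean on these libraries where they do the work, as an engineer would, in place of code of your own. Each camera call takes 0.05 s, during which the arm holds its last target. There are 200 camera calls.

TASK

Load the cup warmer: turn its cover a quarter turn counter-clockwise (seen from above) to free its lugs, lift it off and lay it right way up in the middle of the round cork trivet, then nest every lipped steel cup on the bench, upright and one inside the other, into the same kind of cup that stands in the warmer's well. Only when all the cups are stacked, turn the black inner heat knob clockwise until its white pointer points at the red dot, and leave the aluminium timer ring around its foot as it is set.

Things in the scene. Friction and masses are not known exactly. Their poses are not given: they have to be found in the camera images.
- warmer: Fixed cup warmer on the bench, 290 mm along its y, 128 mm along its x. Origin at z = 0 under its middle. At its +y half a round black pot with a steel rim (axis 85 mm from the origin, outer radius 64 mm, rim top 71 mm high), at its -y half a grey console, top 58 mm high, with the dual knob (axis 85 mm from the origin).
- ledge (a point): On the pot's axis at the ledge where the cover sits, 58 mm high; axes as the warmer. Two steel tabs (underside 65, top 71 mm high, 48.5 mm and more from the axis) overhang it on its +x and -x sides, each from 22 degrees clockwise (with an end stop) to 40 degrees counter-clockwise of that side. In the gaps on its +y and -y sides (yellow marks) the cover's lugs come free.
- well (a point): Centre of the warmer's well floor, on the pot's axis, 8 mm above the bench; axes as the warmer. The well has a radius of 37 mm.
- red_dot (a point): Red dot of 9 mm diameter on the black dial plate, 42 mm from the knob axis, 58 mm above the bench.
- heat_knob (a joint): Inner heat knob: rad, grows clockwise seen from above, 0 to 4; its pointer points at the red dot at 2.0. Starts at 0.3 to 0.9. Turns on a vertical axis with a steady friction of about 0.05 N m and stays where it is left.
- knob_grip (a point): On the knobs' common vertical axis, 98.5 mm above the bench: inside the grip bar of the inner knob. The bar is black, 36 mm long, 12 mm wide, from 74 up to 106.5 mm above the bench; this point's x axis runs along the bar towards the pointer.
- knob_pointer (a point): Pointer end of the inner knob's bar (white line on top), 18 mm from the axis, 106.5 mm above the bench.
- timer_ring (a joint): Outer timer ring: aluminium, ribbed, 60 mm in diameter, its top 74 mm above the bench, round the foot of the inner knob. rad, clockwise; turns very easily (0.02 N m). Its setting at the start must stay.
- ring_mark (a point): Blue mark on top of the timer ring, 26 mm from the axis.
- cover: Loose steel bayonet cover, 0.2 kg, 92 mm wide, 22 mm high, hollow below, origin at the centre of its underside. Two lugs at its lower edge on its +x and -x, out to 53 mm. Black grip bar along its x: 60 x 14 mm, 30 to 48 mm above the origin. At first its lugs are under the tabs (its x near the warmer's x, within 0.15 rad); turned 60 to 130 degrees counter-clockwise it lifts straight off.
- trivet: Fixed round cork trivet, 144 mm in diameter, 5 mm thick; origin at the centre of its underside on the bench.
- base_cup: Loose steel cup standing in the warmer's well under the cover, same make as the others. Origin at the centre of its underside, 8 mm above the bench.
- cup_1: Loose steel cup, 0.12 kg, 60 mm high; outer radius 21 mm at the foot, widening to 31 mm at 42 mm height, then a straight lip of radius 34 mm from 44 to 60 mm height; wall 3 mm, solid bottom 26 mm thick, so a cup nested in another stands exactly 26 mm higher. Origin at the centre of its underside. May be absent.
- cup_2: Loose steel cup, 0.12 kg, 60 mm high; outer radius 21 mm at the foot, widening to 31 mm at 42 mm height, then a straight lip of radius 34 mm from 44 to 60 mm height; wall 3 mm, solid bottom 26 mm thick, so a cup nested in another stands exactly 26 mm higher. Origin at the centre of its underside. May be absent.
- cup_3: Loose steel cup, 0.12 kg, 60 mm high; outer radius 21 mm at the foot, widening to 31 mm at 42 mm height, then a straight lip of radius 34 mm from 44 to 60 mm height; wall 3 mm, solid bottom 26 mm thick, so a cup nested in another stands exactly 26 mm higher. Origin at the centre of its underside. May be absent.
- cup_4: Loose steel cup, 0.12 kg, 60 mm high; outer radius 21 mm at the foot, widening to 31 mm at 42 mm height, then a straight lip of radius 34 mm from 44 to 60 mm height; wall 3 mm, solid bottom 26 mm thick, so a cup nested in another stands exactly 26 mm higher. Origin at the centre of its underside. May be absent.
There are look-alikes about, which are no part of the job. What is shaped like the cup_2 but orange is not meant. What is shaped like the cover but green is not meant.

How it is judged (in metres and radians):
On the way, in this order (a step that is already met when the one before it is completed fails the run):
1. the cover is turned far enough (at least 55 degrees) that its lugs are in the gaps, still seated (angle between the x axis of cover and the y axis of warmer, either way round below 0.61 rad and z of cover in the frame of warmer below 0.064 m), for 0.1 s.
2. the cover is lifted off the warmer (z of cover in the frame of warmer above 0.085 m), for 0.1 s.
3. the cover lies on the trivet and all the cups are nested in the warmer's cup (horizontal distance between cover and trivet below 0.03 m and angle between each of cover, cup_1, cup_2, cup_3, cup_4's own z axis and vertical below 0.1 rad and height (world z) of cover below 0.012 m and horizontal distance between each of cup_1, cup_2, cup_3, cup_4 and base_cup below 0.012 m and (z of cup_1 in the frame of base_cup between 0.022 and 0.03 m or z of cup_1 in the frame of base_cup between 0.048 and 0.056 m or z of cup_1 in the frame of base_cup between 0.074 and 0.082 m or z of cup_1 in the frame of base_cup between 0.1 and 0.108 m) and (z of cup_2 in the frame of base_cup between 0.022 and 0.03 m or z of cup_2 in the frame of base_cup between 0.048 and 0.056 m or z of cup_2 in the frame of base_cup between 0.074 and 0.082 m or z of cup_2 in the frame of base_cup between 0.1 and 0.108 m) and (z of cup_3 in the frame of base_cup between 0.022 and 0.03 m or z of cup_3 in the frame of base_cup between 0.048 and 0.056 m or z of cup_3 in the frame of base_cup between 0.074 and 0.082 m or z of cup_3 in the frame of base_cup between 0.1 and 0.108 m) and (z of cup_4 in the frame of base_cup between 0.022 and 0.03 m or z of cup_4 in the frame of base_cup between 0.048 and 0.056 m or z of cup_4 in the frame of base_cup between 0.074 and 0.082 m or z of cup_4 in the frame of base_cup between 0.1 and 0.108 m) and horizontal distance between base_cup and well below 0.008 m and angle between base_cup's own z axis and vertical below 0.08 rad), for 0.3 s.
4. the heat knob points at the red dot (value of joint heat_knob between 1.87 and 2.13 rad), for 0.3 s.
At the end, for the whole second after the job is handed in: Cover flat, right way up, centred on the trivet within 30 mm; every loose cup nested upright in the warmer's cup (axes within 12 mm, heights within 4 mm of fully nested); heat knob at 2.0 within 0.13 rad; timer ring mark within 4 mm of its start (0.15 rad); all at rest (all of step 3 and all of step 4 and linear speed of each of cup_1, cup_2, cup_3, cup_4, cover below 0.02 m/s and distance of ring_mark from where it was at the start of the episode below 0.004 m); the robot touches nothing.
It fails at once if the timer ring is turned more than about 0.15 rad (distance of ring_mark from where it was at the start of the episode above 0.004 m).
Of cup_1, cup_2, cup_3, cup_4 only 2 to 4 are there at a start; the rules pass over those that are not, and their reading is None.
At some moment in a run one of cup_1, cup_2, cup_3, cup_4 may be knocked a few centimetres aside while the robot is not near it.
It also fails if it takes over 210 s, if anything falls off the work surface, if the arm or the gripper's body presses on something with over 40 N, if the wrist force passes 120 N, or if a joint passes its speed limit or range.

## Working session

There is one attempt and no reset: what is moved stays moved. The work goes in short steps, Python scripts to look and compute and a tool call to move; the robot and the scene stay as the last step left them, time stands still between calls to the robot, and variables do not carry over. Pictures are saved under pics/ and viewed, at most 14 in all, crops included, and the job is handed in when it is done.

Besides the shell and the picture viewer there is one more tool, called after "Request:" as name([rows], argument=value, ...), one row to a line, values as JSON. servo_tool: Moves the arm, as the interface text tells. Its arguments: {"type":"object","properties":{"commands":{"type":"array"},"squeeze":{"type":"number"}},"required":["commands"]}

```bash
ls; mkdir -p pics; cat > h.py <<'E'
from rig import *
import numpy as np, cv2
from scipy.spatial.transform import Rotation as R
def cam_T(c,s=None):
    if 'rvec' in c:
        Rm=cv2.Rodrigues(np.array(c['rvec'],float))[0]; t=np.array(c['tvec'],float).ravel()
        T=np.eye(4); T[:3,:3]=Rm.T; T[:3,3]=-Rm.T@t; return T
    s=s; T=np.eye(4); q=s['ee_rot']; T[:3,:3]=R.from_quat([q[1],q[2],q[3],q[0]]).as_matrix(); T[:3,3]=s['eef_pos']
    return T@np.array(c['T_tool_cam'])
def rays(c,uv):
    K=np.array([[c['fx'],0,c['cx']],[0,c['fy'],c['cy']],[0,0,1]],float)
    p=cv2.undistortPoints(np.array(uv,float).reshape(-1,1,2),K,np.array(c['distortion'],float)).reshape(-1,2)
    return np.c_[p,np.ones(len(p))]
def cloud(c,T):
    h,w=c['z_map'].shape; v,u=np.mgrid[:h,:w]
    r=rays(c,np.c_[u.ravel(),v.ravel()])*c['z_map'].reshape(-1,1)
    P=r@T[:3,:3].T+T[:3,3]; P[c['z_map'].ravel()==0]=np.nan
    return P.reshape(h,w,3)
def atz(c,T,uv,z):
    d=rays(c,uv)@T[:3,:3].T; o=T[:3,3]; k=(z-o[2])/d[:,2]; return o+d*k[:,None]
def shot(name,png=None):
    s=sense(); c=capture(name); T=cam_T(c,s)
    if png: cv2.imwrite('pics/'+png,c['pixels'][:,:,::-1])
    return s,c,T
E
python3 - <<'E'
from h import *
for n in ('scene','top'):
    s,c,T=shot(n,n+'0.png'); np.savez('pics/'+n+'0.npz',P=cloud(c,T),px=c['pixels']); print(n,T.round(2).tolist(),c['fx'])
print(s)
E
```

```text
pics
scene [[0.47, -0.63, 0.62, -616.01], [-0.88, -0.35, 0.32, -452.26], [0.02, -0.7, -0.72, 1406.65], [0.0, 0.0, 0.0, 1.0]] 503.7224438978958
top [[-0.01, -1.0, 0.05, 472.68], [-1.0, 0.01, 0.02, 109.87], [-0.03, -0.05, -1.0, 1164.97], [0.0, 0.0, 0.0, 1.0]] 380.8288062894622
{'time_s': 0.05, 'joints': array([-1.52640058e+00,  3.13445334e-01,  1.49845565e+00, -2.72704151e-05,
        1.33098256e+00, -2.23369094e-01]), 'dq': array([-8.62007581e-04, -1.29055257e-03, -6.97053991e-04,  4.23013711e-04,
       -1.58009416e-04, -5.82359787e-05]), 'tau': array([ 4.02781487e-03, -4.13348508e+01, -2.60471946e+01, -2.12818063e-04,
        2.94642647e-03,  1.23522022e-05]), 'eef_pos': array([ 138.88804366, -506.02453271,  230.73047249]), 'ee_rot': array([-6.44042527e-04,  9.91050488e-01,  1.33486005e-01,  4.44914524e-05]), 'force': array([-0.34562632,  0.65695078,  0.31685389]), 'wrist_torque': array([-0.06326021, -0.0057452 ,  0.03953642]), 'grip_force': 0.0, 'grip_width': 0.9977024564080978}
```

View pics/top0.png

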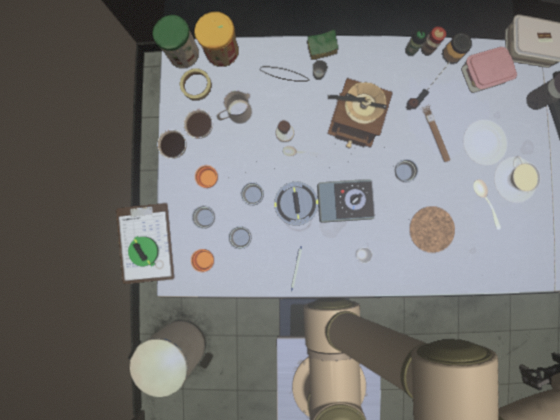

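View pics/scene0.png

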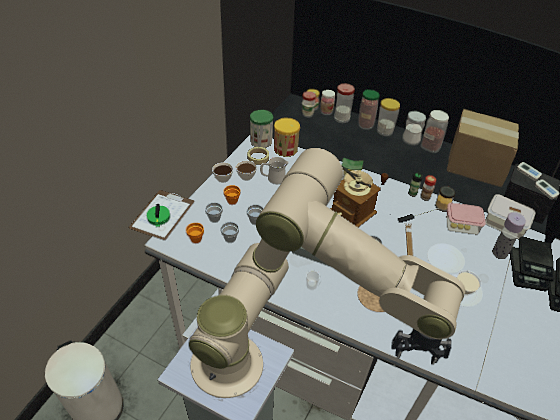

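The top view shows four steel cups, at about (252,194), (204,217), (240,237) and (405,171). The orange look-alikes are at (206,177) and (203,260). The steel cover sits on the pot at (296,204), while the green look-alike cover is on the clipboard at (143,250). The knob is at (355,200) and the trivet at (432,229). A small white thing at (363,255) is not a cup. Next I'll measure these.

```bash
python3 - <<'E'
from h import *
s,c,T=shot('top'); P=cloud(c,T); px=c['pixels'].astype(int)
v,u=np.mgrid[:420,:560]
for n,(a,b) in dict(A=(252,194),B=(204,217),C=(240,237),D=(405,171),X=(363,255),O1=(206,177),O2=(203,260)).items():
    m=(np.hypot(u-a,v-b)<17)
    Q=P[m]; top=np.nanpercentile(Q[:,2],98); r=Q[(Q[:,2]>50)&(Q[:,2]<70)]
    if len(r)>5:
        (x,y),rad=cv2.minEnclosingCircle(r[:,:2].astype(np.float32)); print(n,round(top,1),len(r),x,y,rad)
    else: print(n,top,Q[np.nanargmax(Q[:,2])])
# trivet
m=(np.hypot(u-432,v-229)<30)&(px[:,:,0]-px[:,:,2]>25)
Q=P[m]; print('trivet',cv2.minEnclosingCircle(Q[:,:2].astype(np.float32)),np.median(Q[:,2]))
print('bench z',np.nanmedian(P[270:285,180:280,2]),np.nanmedian(P[260:285,480:540,2]))
# cover grip bar
Q=P[(np.hypot(u-296,v-204)<24)]; b=Q[Q[:,2]>95]; print('bar',len(b),cv2.minAreaRect(b[:,:2].astype(np.float32)),np.median(b[:,2]))
# pot rim
r=Q[(Q[:,2]>62)&(Q[:,2]<85)]; print('potish',cv2.minEnclosingCircle(r[:,:2].astype(np.float32)))
Q=P[(np.hypot(u-355,v-200)<16)]; b=Q[Q[:,2]>92]; print('knob',len(b),cv2.minAreaRect(b[:,:2].astype(np.float32)),np.median(b[:,2]))
# red
m=(px[:,:,0]>130)&(px[:,:,1]<90)&(px[:,:,2]<90)&(np.hypot(u-350,v-200)<25); print('red',u[m].mean() if m.any() else None,v[m].mean() if m.any() else None,P[m].mean(0))
o=cv2.resize(c['pixels'][165:245,255:385],None,fx=6,fy=6,interpolation=cv2.INTER_CUBIC); cv2.imwrite('pics/crop1.png',o[:,:,::-1])
E
```

```text
A 60.9 89 586.888671875 224.67372131347656 33.939815521240234
B 61.1 96 519.3074951171875 370.0235595703125 34.21598815917969
C 60.8 88 457.93927001953125 261.31768798828125 33.733360290527344
D 60.7 107 651.3245239257812 -231.36448669433594 34.515830993652344
X 59.1 61 404.6661376953125 -102.15536499023438 23.950592041015625
O1 61.3 98 639.2737426757812 361.99383544921875 34.0130500793457
O2 60.8 100 390.7337341308594 371.30889892578125 33.587703704833984
trivet ((478.72491455078125, -322.6660461425781), 70.90260314941406) nan
bench z -0.3972414545630727 -0.1530324513935284
bar 104 ((555.9995727539062, 96.17594146728516), (57.619571685791016, 13.453256607055664), 7.452854633331299) 105.92320303308134
potish ((556.1552734375, 95.94715118408203), 63.95110321044922)
knob 60 ((565.6642456054688, -73.94426727294922), (11.856340408325195, 36.133277893066406), 42.612091064453125) 105.99248524523762
red 341.0 192.0 [588.08295296 -36.52096638  56.3852728 ]
```

View pics/crop1.png

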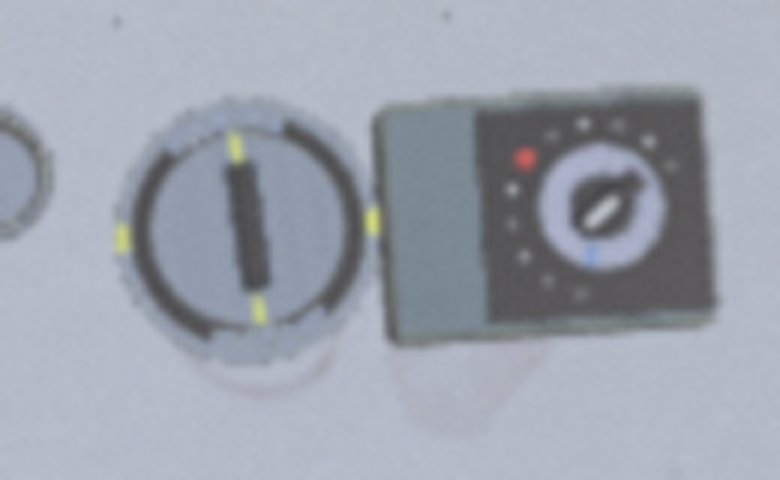

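Crop check: the pot at (245,230) carries the steel cover, and its black bar runs almost along world x. On the knob, the white pointer is at about (600,212), pointing lower-left. The red dot is at (525,158) and the blue ring mark at (590,255). World angles are about 132.6° for the pointer and 59° for the dot, so the knob needs about 74° clockwise.

```bash
python3 - <<'E'
import rig; print([n for n in dir(rig) if not n.startswith('__')]); print(getattr(rig,'grip_depth',None), getattr(rig,'GRIP_DEPTH',None))
from h import *
s,c,T=shot('wrist','w0.png'); print(np.array(c['T_tool_cam']).round(3).tolist(),c['fx'])
# finger depth in view
E
cat >> h.py <<'E'
def go(target,yaw=None,per=0.04,ang=6.0):
    """print shift in tool axes (m) and turn (units) from measured pose to target (mm) and yaw of tool x (deg)"""
    s=sense(); q=s['ee_rot']; M=R.from_quat([q[1],q[2],q[3],q[0]]).as_matrix()
    d=M.T@(np.array(target)-s['eef_pos'])/1000
    y=np.degrees(np.arctan2(M[1,0],M[0,0]))
    print('t',round(s['time_s'],2),'pos',s['eef_pos'].round(1),'yaw',round(y,2),'tilt',np.degrees(np.arccos(-M[2,2])).round(2),'tool z',M[:,2].round(3),'shift m',d.round(4),'F',s['force'].round(1),'w',round(s['grip_width'],3),'j',s['joints'].round(2))
    if yaw is not None: print('turn units about z', round(((y-yaw+180)%360-180)/6,2))
E
```

```text
['PlanningError', 'capture', 'finish_job', 'grip_depth', 'sense']
18.700000000000003 None
[[0.0, -0.947, -0.321, 81.506], [1.0, 0.0, 0.001, 0.331], [-0.001, -0.321, 0.947, -141.767], [0.0, 0.0, 0.0, 1.0]] 351.8523993910703
```

Request:
servo_tool([
  [-1,[0.028,-0.0235,0.0025],[0,0,0]],
  [-1,[0.028,-0.0235,0.0025],[0,0,0]],
  [-1,[0.028,-0.0235,0.0025],[0,0,0]],
  [-1,[0.028,-0.0235,0.0025],[0,0,0]],
  [-1,[0.028,-0.0235,0.0025],[0,0,0]],
  [-1,[0.028,-0.0235,0.0025],[0,0,0]],
  [-1,[0.028,-0.0235,0.0025],[0,0,0]],
  [-1,[0.028,-0.0235,0.0025],[0,0,0]],
  [-1,[0.028,-0.0235,0.0025],[0,0,0]],
  [-1,[0.028,-0.0235,0.0025],[0,0,0]],
])

```text
time_s: 1.03
eef_pos: [347.3, -203.9, 206.3]
ee_rot: [0.0, 0.991, 0.133, 0.0]
force: [1.0, -0.6, -0.2]
grip_width: 1.001
grip_force: 0.0
```

Request:
servo_tool([
  [-1,[0.028,-0.0235,0.0025],[0,0,0]],
  [-1,[0.028,-0.0235,0.0025],[0,0,0]],
  [-1,[0.028,-0.0235,0.0025],[0,0,0]],
  [-1,[0.028,-0.0235,0.0025],[0,0,0]],
  [-1,[0.028,-0.0235,0.0025],[0,0,0]],
  [-1,[0.028,-0.0235,0.0025],[0,0,0]],
  [-1,[0.028,-0.0235,0.0025],[0,0,0]],
  [-1,[0.028,-0.0235,0.0025],[0,0,0]],
  [-1,[0,0,0],[0,0,0]],
  [-1,[0,0,0],[0,0,0]],
])

```text
time_s: 1.87
eef_pos: [513.1, 36.3, 185.7]
ee_rot: [-0.0, 0.991, 0.135, -0.001]
force: [0.0, -0.2, -0.0]
grip_width: 1.002
grip_force: 0.0
```

```bash
python3 - <<'E'
from h import *
go([556,96,160],7.5)
s,c,T=shot('wrist','w1.png'); P=cloud(c,T); px=c['pixels']
Q=P.reshape(-1,3); b=Q[(Q[:,2]>98)&(Q[:,2]<112)&(np.hypot(Q[:,0]-556,Q[:,1]-96)<40)]; print(len(b), cv2.minAreaRect(b[:,:2].astype(np.float32)) if len(b)>5 else '')
E
```

```text
t 1.87 pos [513.1  36.3 185.7] yaw 15.51 tilt 0.06 tool z [-0.001  0.    -1.   ] shift m [ 0.0573 -0.0461  0.0256] F [ 0.  -0.2 -0. ] w 1.002 j [-0.16  0.33  1.6  -0.    1.21  1.14]
turn units about z 1.33
2238 ((555.0233764648438, 97.06958770751953), (59.94671630859375, 14.472139358520508), 7.689441680908203)
```

View pics/w1.png

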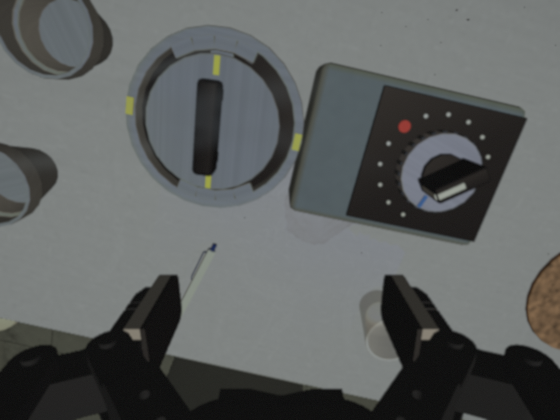

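The close view confirms the steel cover with its black bar at (207,127) in the pot. The knob is at (447,175) and the red dot at (404,126). The bar measures (555,97) at 7.7°, so I'm going to it.

Request:
servo_tool([
  [-1,[0.0285,-0.0234,0],[0,0,0]],
  [-1,[0.0285,-0.0234,0],[0,0,0]],
  [-1,[0,0,0.02],[0,0,0.65]],
  [-1,[0,0,0.02],[0,0,0.65]],
  [-1,[0,0,0.02],[0,0,0]],
  [-1,[0,0,0.02],[0,0,0]],
  [-1,[0,0,0],[0,0,0]],
  [-1,[0,0,0],[0,0,0]],
])

```text
time_s: 2.58
eef_pos: [555.2, 94.2, 106.4]
ee_rot: [-0.0, 0.998, 0.065, -0.001]
force: [-0.7, -0.2, 0.5]
grip_width: 1.001
grip_force: 0.0
```

```bash
python3 - <<'E'
from h import *
go([555.5,96.6,84],7.6)
E
```

```text
t 2.58 pos [555.2  94.2 106.4] yaw 7.46 tilt 0.07 tool z [-0.001 -0.    -1.   ] shift m [ 0.0006 -0.0024  0.0224] F [-0.7 -0.2  0.5] w 1.001 j [-0.04  0.52  1.54 -0.    1.09  1.4 ]
turn units about z -0.02
```

Request:
servo_tool([
  [-1,[0,-0.0024,0.011],[0,0,0]],
  [-1,[0,0,0.011],[0,0,0]],
  [1,[0,0,0],[0,0,0]],
  [1,[0,0,0],[0,0,0]],
  [1,[0,0,0],[0,0,0]],
  [1,[0,0,0],[0,0,0]],
  [1,[0,0,0],[0,0,0]],
  [1,[0,0,0],[0,0,0]],
  [1,[0,0,0],[0,0,0]],
  [1,[0,0,0],[0,0,0]],
], squeeze=40)

```text
time_s: 3.42
eef_pos: [555.5, 97.6, 84.7]
ee_rot: [0.0, 0.998, 0.066, 0.0]
force: [-0.5, 1.0, 3.3]
grip_width: 0.153
grip_force: 40.7
```

Request:
servo_tool([
  [1,[0,0,0],[0,0,0]],
  [1,[0,0,0],[0,0,0]],
])

```text
time_s: 3.58
eef_pos: [555.5, 97.6, 84.7]
ee_rot: [0.0, 0.998, 0.066, 0.0]
force: [-0.5, -0.0, 5.4]
grip_width: 0.157
grip_force: 40.9
```

Request:
servo_tool([
  [1,[0,0,0],[0,0,-0.8]],
  [1,[0,0,0],[0,0,-0.8]],
  [1,[0,0,0],[0,0,-0.8]],
  [1,[0,0,0],[0,0,-0.8]],
  [1,[0,0,0],[0,0,-0.8]],
  [1,[0,0,0],[0,0,-0.8]],
  [1,[0,0,0],[0,0,-0.8]],
  [1,[0,0,0],[0,0,-0.8]],
  [1,[0,0,0],[0,0,-0.8]],
])

```text
time_s: 4.33
eef_pos: [555.6, 97.6, 84.7]
ee_rot: [0.0, 0.903, 0.43, 0.001]
force: [0.8, 0.6, 6.0]
grip_width: 0.152
grip_force: 41.0
```

Request:
servo_tool([
  [1,[0,0,0],[0,0,-0.8]],
  [1,[0,0,0],[0,0,-0.8]],
  [1,[0,0,0],[0,0,-0.8]],
  [1,[0,0,0],[0,0,-0.8]],
  [1,[0,0,0],[0,0,-0.8]],
  [1,[0,0,0],[0,0,-0.8]],
  [1,[0,0,0],[0,0,-0.8]],
  [1,[0,0,0],[0,0,-0.8]],
  [1,[0,0,0],[0,0,-0.8]],
  [1,[0,0,0],[0,0,0]],
])

```text
time_s: 5.17
eef_pos: [555.6, 97.6, 84.7]
ee_rot: [0.0, 0.681, 0.732, 0.0]
force: [0.3, 0.1, 4.7]
grip_width: 0.156
grip_force: 41.0
```

Request:
servo_tool([
  [1,[0,0,0],[0,0,0]],
  [1,[0,0,0],[0,0,0]],
  [1,[0,0,0],[0,0,0]],
])

```text
time_s: 5.42
eef_pos: [555.6, 97.5, 84.7]
ee_rot: [0.0, 0.682, 0.731, 0.0]
force: [0.0, 0.1, 5.0]
grip_width: 0.154
grip_force: 41.0
```

```bash
python3 - <<'E'
from h import *
go([555.5,96.6,84],93.2)
s,c,T=shot('wrist','w2.png')
E
```

```text
t 5.42 pos [555.6  97.5  84.7] yaw 93.96 tilt 0.06 tool z [ 0.001 -0.    -1.   ] shift m [-0.0009 -0.0002  0.0007] F [0.  0.1 5. ] w 0.154 j [-0.03  0.55  1.55 -0.    1.04 -0.1 ]
turn units about z 0.13
```

View pics/w2.png

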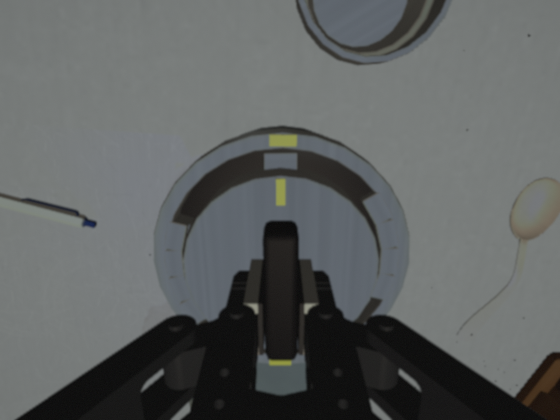

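The cover's yellow mark now lines up with the rim's, at (282,190) and (283,140). Lifting it and carrying it to the trivet.

Request:
servo_tool([
  [1,[0,0,-0.01],[0,0,0]],
  [1,[0,0,-0.015],[0,0,0]],
  [1,[0,0,-0.02],[0,0,0]],
  [1,[0,0,-0.02],[0,0,0]],
  [1,[0,0,-0.02],[0,0,0]],
  [1,[0,0,0],[0,0,0]],
])

```text
time_s: 5.97
eef_pos: [556.6, 97.6, 173.1]
ee_rot: [0.002, 0.682, 0.731, 0.002]
force: [-0.0, -0.2, -1.1]
grip_width: 0.155
grip_force: 40.0
```

Request:
servo_tool([
  [1,[-0.02,-0.0052,0],[0,0,0]],
  [1,[-0.034,-0.0086,0],[0,0,0]],
  [1,[-0.034,-0.0086,0],[0,0,0]],
  [1,[-0.034,-0.0086,0],[0,0,0]],
  [1,[-0.034,-0.0086,0],[0,0,0]],
  [1,[-0.034,-0.0086,0],[0,0,0]],
  [1,[-0.034,-0.0086,0],[0,0,0]],
  [1,[-0.034,-0.0086,0],[0,0,0]],
  [1,[-0.034,-0.0086,0],[0,0,0]],
  [1,[-0.034,-0.0086,0],[0,0,0]],
])

```text
time_s: 6.8
eef_pos: [494.2, -234.7, 168.2]
ee_rot: [-0.001, 0.682, 0.731, -0.0]
force: [1.0, -0.4, -1.7]
grip_width: 0.153
grip_force: 40.0
```

Request:
servo_tool([
  [1,[-0.034,-0.0086,0],[0,0,0]],
  [1,[-0.034,-0.0086,0],[0,0,0]],
  [1,[-0.02,-0.0052,0],[0,0,0]],
  [1,[0,0,0.02],[0,0,0]],
  [1,[0,0,0.02],[0,0,0]],
  [1,[0,0,0.02],[0,0,0]],
  [1,[0,0,0],[0,0,0]],
  [1,[0,0,0],[0,0,0]],
])

```text
time_s: 7.47
eef_pos: [478.5, -322.1, 108.3]
ee_rot: [-0.001, 0.682, 0.731, 0.0]
force: [0.1, -0.6, -1.6]
grip_width: 0.15
grip_force: 39.9
```

```bash
python3 - <<'E'
from h import *
go([478.7,-322.7,31.7],93.2)
s,c,T=shot('wrist'); P=cloud(c,T); px=c['pixels'].astype(int)
m=(px[:,:,0]-px[:,:,2]>25)&(abs(P[:,:,2]-5)<8)&(np.hypot(P[:,:,0]-478,P[:,:,1]+322)<85); Q=P[m]
ok=~np.isnan(Q[:,0]); Q=Q[ok]; print(len(Q),Q[:,2].mean(),Q.min(0),Q.max(0),cv2.minEnclosingCircle(Q[:,:2].astype(np.float32)))
E
```

```text
t 7.47 pos [ 478.5 -322.1  108.3] yaw 93.94 tilt 0.17 tool z [-0.002  0.002 -1.   ] shift m [-0.0007  0.0003  0.0766] F [ 0.1 -0.6 -1.6] w 0.15 j [-0.8   0.55  1.49 -0.    1.11 -0.86]
turn units about z 0.12
11347 4.144685352333902 [ 406.39332394 -345.0282549     1.89255817] [ 548.43790419 -251.02229353    6.60142461] ((477.131591796875, -321.56292724609375), 71.3091049194336)
```

Request:
servo_tool([
  [1,[0,0,0.025],[0,0,0]],
  [1,[0,0,0.025],[0,0,0]],
  [1,[0,0,0.013],[0,0,0]],
  [1,[0,0,0.006],[0,0,0]],
  [1,[0,0,0.004],[0,0,0]],
  [1,[0,0,0.003],[0,0,0]],
  [1,[0,0,0],[0,0,0]],
  [1,[0,0,0],[0,0,0]],
])

```text
time_s: 8.18
eef_pos: [479.4, -323.0, 34.2]
ee_rot: [0.001, 0.682, 0.731, -0.0]
force: [0.4, -0.4, -1.8]
grip_width: 0.154
grip_force: 39.9
```

Request:
servo_tool([
  [-0.5,[0,0,0],[0,0,0]],
  [-0.5,[0,0,0],[0,0,0]],
  [-0.5,[0,0,0],[0,0,0]],
  [-0.5,[0,0,0],[0,0,0]],
  [-1,[0,0,-0.03],[0,0,0]],
  [-1,[0,0,-0.04],[0,0,0]],
  [-1,[0,0,-0.04],[0,0,0]],
  [-1,[0,0,-0.04],[0,0,0]],
])

```text
time_s: 8.85
eef_pos: [478.8, -322.4, 185.3]
ee_rot: [-0.0, 0.682, 0.731, 0.0]
force: [0.2, -0.1, 0.3]
grip_width: 1.003
grip_force: 0.0
```

Request:
servo_tool([
  [-1,[-0.02,0.035,-0.01],[0,0,0]],
  [-1,[0.02,0.037,0],[0,0,0]],
  [-1,[0.02,0.036,0],[0,0,0]],
  [-1,[0.02,0.03,0],[0,0,0]],
  [-1,[0.02,0.01,0],[0,0,0]],
  [-1,[0,0,0],[0,0,0]],
])

```text
time_s: 9.35
eef_pos: [624.2, -248.7, 192.9]
ee_rot: [-0.0, 0.681, 0.733, 0.0]
force: [0.5, 0.5, -0.1]
grip_width: 1.001
grip_force: 0.0
```

```bash
cat >> h.py <<'E'
def cups(P,guess=None):
    Q=P.reshape(-1,3)
    for n,g in dict(A=(587,225),B=(519,370),C=(458,261),D=(651,-231)).items():
        r=Q[(Q[:,2]>56)&(Q[:,2]<66)&(np.hypot(Q[:,0]-g[0],Q[:,1]-g[1])<75)]
        if len(r)>5:
            cc=np.median(r[:,:2],0); 
            c,rad=cv2.minEnclosingCircle(r[:,:2].astype(np.float32)); print(n,len(r),np.round(c,1),round(rad,1))
        else: print(n,'none')
E
python3 - <<'E'
from h import *
s,c,T=shot('top','top1.png'); P=cloud(c,T); cups(P)
Q=P.reshape(-1,3); b=Q[(Q[:,2]>45)&(Q[:,2]<60)&(np.hypot(Q[:,0]-478,Q[:,1]+322)<40)]; print('bar',len(b),cv2.minAreaRect(b[:,:2].astype(np.float32)),np.median(b[:,2]))
go([651,-231,100],93)
s,c,T=shot('wrist','w3.png'); cups(cloud(c,T))
E
```

```text
A 69 [586.9 224.6] 34.0
B 69 [519.  370.4] 33.8
C 74 [458.3 261.4] 33.8
D 72 [ 651.  -231.1] 34.5
bar 0 ((0.0, 0.0), (0.0, 0.0), 0.0) nan
t 9.4 pos [ 623.  -250.9  193.1] yaw 94.13 tilt 0.02 tool z [-0.  0. -1.] shift m [0.0178 0.0293 0.0931] F [-0.4 -1.5 -0.1] w 0.996 j [-0.56  0.67  1.04  0.    1.43 -0.63]
turn units about z 0.19
A none
B none
C none
D 1026 [ 650.7 -229.7] 33.8
  return _methods._mean(a, axis=axis, dtype=dtype,
  ret = ret.dtype.type(ret / rcount)
```

View pics/top1.png

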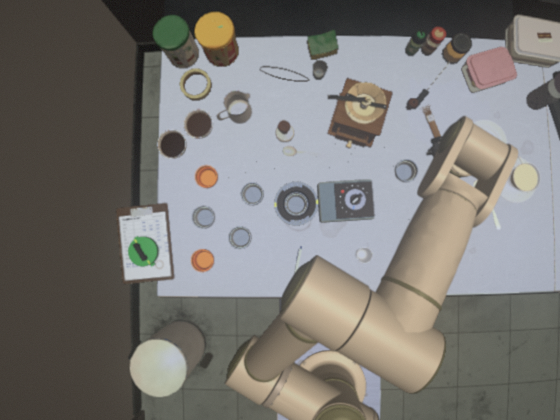

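The top view shows the pot is open with the base cup in it at (296,205). All four steel cups are where they were, and the arm hides the trivet. Grasping cup D at (650.8,-230.3).

Request:
servo_tool([
  [-1,[0.0187,0.0292,0],[0,0,0]],
  [-1,[0,0,0.03],[0,0,0]],
  [-1,[0,0,0.03],[0,0,0]],
  [-1,[0,0,0.03],[0,0,0]],
  [-1,[0,0,0],[0,0,0]],
  [-1,[0,0,0],[0,0,0]],
])

```text
time_s: 9.95
eef_pos: [649.1, -233.2, 103.0]
ee_rot: [-0.001, 0.683, 0.73, -0.0]
force: [-0.7, 0.8, 0.6]
grip_width: 1.005
grip_force: 0.0
```

```bash
python3 - <<'E'
from h import *
go([650.8,-230.2,32],93)
s,c,T=shot('wrist','w4.png'); cups(cloud(c,T))
E
```

```text
t 9.95 pos [ 649.1 -233.2  103. ] yaw 93.86 tilt 0.12 tool z [-0.002  0.001 -1.   ] shift m [0.0028 0.002  0.071 ] F [-0.7  0.8  0.6] w 1.005 j [-0.51  0.79  1.08 -0.    1.28 -0.58]
turn units about z 0.14
A none
B none
C none
D 2030 [ 650.8 -230.1] 34.4
```

View pics/w4.png

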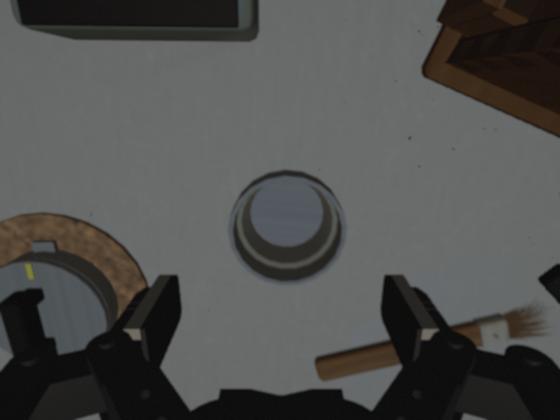

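The cup rim is at (288,227), centred. The cover lies flat on the trivet at the lower left. The brush at (400,350) is below the fingertip height.

Request:
servo_tool([
  [-1,[0.0028,0.0017,0.01],[0,0,0]],
  [-1,[0,0,0.025],[0,0,0]],
  [-1,[0,0,0.025],[0,0,0]],
  [-1,[0,0,0.011],[0,0,0]],
  [-1,[0,0,0],[0,0,0]],
  [1,[0,0,0],[0,0,0]],
  [1,[0,0,0],[0,0,0]],
  [1,[0,0,0],[0,0,0]],
  [1,[0,0,0],[0,0,0]],
  [1,[0,0,0],[0,0,0]],
], squeeze=30)

```text
time_s: 10.83
eef_pos: [652.6, -229.9, 34.7]
ee_rot: [0.002, 0.682, 0.731, 0.0]
force: [-1.2, 0.4, 6.8]
grip_width: 0.793
grip_force: 34.5
```

```bash
python3 - <<'E'
from h import *
go([650.8,-230.2,32],93); print(sense()['grip_force'])
E
```

```text
t 10.83 pos [ 652.6 -229.9   34.7] yaw 93.94 tilt 0.23 tool z [ 0.003 -0.002 -1.   ] shift m [-0.0002 -0.0018  0.0027] F [-1.2  0.4  6.8] w 0.793 j [-0.51  0.86  1.13 -0.    1.15 -0.58]
turn units about z 0.16
34.48267929459689
```

Request:
servo_tool([
  [1,[0,0,-0.01],[0,0,0]],
  [1,[0,0,-0.03],[0,0,0]],
  [1,[0,0,-0.04],[0,0,0]],
  [1,[0,0,-0.04],[0,0,0]],
  [1,[0,0,0],[0,0,0]],
])

```text
time_s: 11.25
eef_pos: [654.3, -230.6, 162.8]
ee_rot: [0.007, 0.682, 0.731, 0.002]
force: [-0.2, -0.7, 0.3]
grip_width: 0.791
grip_force: 34.6
```

```bash
python3 - <<'E'
from h import *
s,c,T=shot('top'); P=cloud(c,T).reshape(-1,3)
d=np.hypot(P[:,0]-556,P[:,1]-96)
r=P[(d<40)&(P[:,2]>60)&(P[:,2]<76)]; print('base rim',len(r),cv2.minEnclosingCircle(r[:,:2].astype(np.float32)),np.median(r[:,2]))
r=P[(d<75)&(P[:,2]>62)&(P[:,2]<80)]; print('pot',cv2.minEnclosingCircle(r[:,:2].astype(np.float32)))
go([556,96,150],93)
E
```

```text
base rim 86 ((556.1456909179688, 96.11443328857422), 39.77119064331055) 63.194856500833566
pot ((556.2171020507812, 96.07074737548828), 63.946868896484375)
t 11.3 pos [ 653.3 -230.1  158.5] yaw 93.95 tilt 0.57 tool z [ 0.009 -0.005 -1.   ] shift m [ 0.332  -0.0746  0.006 ] F [ 0.3 -0.2 -1.8] w 0.792 j [-0.51  0.74  1.01  0.    1.38 -0.58]
turn units about z 0.16
```

Request:
servo_tool([
  [1,[0.015,-0.0034,0],[0,0,0]],
  [1,[0.035,-0.0079,0],[0,0,0]],
  [1,[0.035,-0.0079,0],[0,0,0]],
  [1,[0.035,-0.0079,0],[0,0,0]],
  [1,[0.035,-0.0079,0],[0,0,0]],
  [1,[0.035,-0.0079,0],[0,0,0]],
  [1,[0.035,-0.0079,0],[0,0,0]],
  [1,[0.035,-0.0079,0],[0,0,0]],
  [1,[0.035,-0.0079,0],[0,0,0]],
  [1,[0.025,-0.0056,0],[0,0,0]],
])

```text
time_s: 12.13
eef_pos: [555.9, 87.7, 152.0]
ee_rot: [-0.001, 0.682, 0.731, -0.0]
force: [-0.1, 0.8, -1.7]
grip_width: 0.791
grip_force: 34.6
```

Request:
servo_tool([
  [1,[0.0125,-0.0028,0],[0,0,0]],
  [1,[0,0,0],[0,0,0]],
  [1,[0,0,0],[0,0,0]],
  [1,[0,0,0],[0,0,0]],
])

```text
time_s: 12.47
eef_pos: [554.2, 96.2, 152.1]
ee_rot: [0.0, 0.683, 0.731, -0.0]
force: [0.3, 0.0, -1.2]
grip_width: 0.791
grip_force: 34.6
```

```bash
python3 - <<'E'
from h import *
go([555.8,96.5,69],94)
E
```

```text
t 12.47 pos [554.2  96.2 152.1] yaw 93.89 tilt 0.02 tool z [-0. -0. -1.] shift m [0.0003 0.0017 0.0831] F [ 0.3  0.  -1.2] w 0.791 j [-0.04  0.47  1.49 -0.    1.18 -0.1 ]
turn units about z -0.02
```

Request:
servo_tool([
  [1,[0,0.0016,0.02],[0,0,0]],
  [1,[0,0,0.025],[0,0,0]],
  [1,[0,0,0.015],[0,0,0]],
  [1,[0,0,0.01],[0,0,0]],
  [1,[0,0,0.005],[0,0,0]],
  [1,[0,0,0.003],[0,0,0]],
  [1,[0,0,0],[0,0,0]],
  [1,[0,0,0],[0,0,0]],
])

```text
time_s: 13.13
eef_pos: [556.0, 97.2, 75.1]
ee_rot: [0.001, 0.682, 0.731, 0.0]
force: [-0.2, 0.1, -1.6]
grip_width: 0.791
grip_force: 34.6
```

Request:
servo_tool([
  [1,[0,0,0.002],[0,0,0]],
  [1,[0,0,0.001],[0,0,0]],
  [1,[0,0,0],[0,0,0]],
])

```text
time_s: 13.38
eef_pos: [555.5, 97.4, 71.4]
ee_rot: [0.0, 0.682, 0.731, 0.0]
force: [-0.7, 0.3, -1.5]
grip_width: 0.788
grip_force: 34.6
```

Request:
servo_tool([
  [1,[0,0,0.0015],[0,0,0]],
  [1,[0,0,0.001],[0,0,0]],
  [1,[0,0,0],[0,0,0]],
  [-0.78,[0,0,0],[0,0,0]],
  [-0.78,[0,0,0],[0,0,0]],
  [-0.78,[0,0,0],[0,0,0]],
])

```text
time_s: 13.88
eef_pos: [555.6, 97.4, 69.0]
ee_rot: [0.0, 0.682, 0.731, 0.0]
force: [1.2, 0.8, 0.1]
grip_width: 0.89
grip_force: 0.0
```

Request:
servo_tool([
  [-0.8,[0,0,-0.01],[0,0,0]],
  [-0.8,[0,0,-0.025],[0,0,0]],
  [-1,[0,0,-0.035],[0,0,0]],
  [-1,[0,0,-0.035],[0,0,0]],
  [-1,[0,0,0],[0,0,0]],
  [-1,[0,0,0],[0,0,0]],
])

```text
time_s: 14.38
eef_pos: [556.3, 97.4, 176.3]
ee_rot: [0.002, 0.682, 0.731, 0.002]
force: [0.2, -0.2, -1.3]
grip_width: 0.998
grip_force: 0.0
```

```bash
python3 - <<'E'
from h import *
s,c,T=shot('top'); cups(cloud(c,T)); go([586.9,224.6,110],94)
E
```

```text
A 60 [587.  224.5] 34.1
B 68 [519.1 370.5] 33.9
C 76 [458.2 261.2] 33.7
D none
t 14.43 pos [555.4  97.4 174.4] yaw 93.95 tilt 0.06 tool z [ 0.001 -0.    -1.   ] shift m [0.1247 0.0401 0.0645] F [-1.1  0.8 -0.2] w 0.999 j [-0.03  0.45  1.46  0.    1.23 -0.1 ]
turn units about z -0.01
```

Request:
servo_tool([
  [-1,[0.031,0.01,0],[0,0,0]],
  [-1,[0.031,0.01,0],[0,0,0]],
  [-1,[0.031,0.01,0.01],[0,0,0]],
  [-1,[0.031,0.01,0.025],[0,0,0]],
  [-1,[0,0,0.025],[0,0,0]],
  [-1,[0,0,0],[0,0,0]],
  [-1,[0,0,0],[0,0,0]],
])

```text
time_s: 15.02
eef_pos: [585.8, 223.5, 112.2]
ee_rot: [-0.001, 0.682, 0.731, -0.002]
force: [0.2, -0.8, 1.1]
grip_width: 1.0
grip_force: 0.0
```

```bash
python3 - <<'E'
from h import *
go([587,224.7,34],94)
s,c,T=shot('wrist'); cups(cloud(c,T))
E
```

```text
t 15.02 pos [585.8 223.5 112.2] yaw 93.95 tilt 0.25 tool z [-0.004 -0.001 -1.   ] shift m [0.0012 0.0016 0.0782] F [ 0.2 -0.8  1.1] w 1.0 j [ 0.18  0.64  1.31 -0.    1.19  0.11]
turn units about z -0.01
A 2504 [582.  204.9] 55.5
B 420 [520.5 341.5] 16.5
C 2452 [457.1 263. ] 34.5
D none
```

Request:
servo_tool([
  [-1,[0.001,0.001,0.02],[0,0,0]],
  [-1,[0,0,0.025],[0,0,0]],
  [-1,[0,0,0.02],[0,0,0]],
  [-1,[0,0,0.013],[0,0,0]],
  [-1,[0,0,0],[0,0,0]],
  [1,[0,0,0],[0,0,0]],
  [1,[0,0,0],[0,0,0]],
  [1,[0,0,0],[0,0,0]],
  [1,[0,0,0],[0,0,0]],
  [1,[0,0,0],[0,0,0]],
])

```text
time_s: 15.9
eef_pos: [589.0, 224.9, 38.2]
ee_rot: [0.001, 0.682, 0.731, 0.001]
force: [-0.6, -0.4, 7.3]
grip_width: 0.79
grip_force: 34.5
```

```bash
python3 - <<'E'
from h import *
go([587,224.7,34],94); print(sense()['grip_force'])
s,c,T=shot('top'); P=cloud(c,T).reshape(-1,3); d=np.hypot(P[:,0]-556,P[:,1]-96)
r=P[(d<45)&(P[:,2]>85)&(P[:,2]<105)]; print('cup1 rim',len(r),cv2.minEnclosingCircle(r[:,:2].astype(np.float32)),np.median(r[:,2]))
E
```

```text
t 15.9 pos [589.  224.9  38.2] yaw 93.94 tilt 0.22 tool z [ 0.004  0.    -1.   ] shift m [-0.0001 -0.002   0.0042] F [-0.6 -0.4  7.3] w 0.79 j [ 0.18  0.74  1.36 -0.    1.04  0.11]
turn units about z -0.01
34.46110071614385
cup1 rim 79 ((555.62451171875, 96.27023315429688), 33.70040512084961) 89.87595118509466
```

Request:
servo_tool([
  [1,[0,0,-0.01],[0,0,0]],
  [1,[0,0,-0.035],[0,0,0]],
  [1,[0,0,-0.04],[0,0,0]],
  [1,[0,0,-0.04],[0,0,0]],
  [1,[-0.02,-0.0067,0],[0,0,0]],
  [1,[-0.034,-0.0114,0],[0,0,0]],
  [1,[-0.034,-0.0114,0],[0,0,0]],
  [1,[-0.025,-0.0084,0],[0,0,0]],
  [1,[-0.013,-0.0043,0],[0,0,0]],
  [1,[0,0,0],[0,0,0]],
])

```text
time_s: 16.78
eef_pos: [554.2, 94.2, 161.9]
ee_rot: [0.0, 0.683, 0.73, 0.0]
force: [-0.4, -0.0, -0.7]
grip_width: 0.787
grip_force: 34.8
```

Request:
servo_tool([
  [1,[0,0,0],[0,0,0]],
  [1,[0,0,0],[0,0,0]],
])

```text
time_s: 16.95
eef_pos: [554.6, 97.3, 161.2]
ee_rot: [0.0, 0.682, 0.731, 0.0]
force: [-0.8, 0.4, -1.9]
grip_width: 0.791
grip_force: 34.8
```

```bash
python3 - <<'E'
from h import *
go([555.6,96.3,98.2],94)
E
```

```text
t 16.95 pos [554.6  97.3 161.2] yaw 93.99 tilt 0.04 tool z [ 0.001  0.    -1.   ] shift m [-0.0011  0.0009  0.063 ] F [-0.8  0.4 -1.9] w 0.791 j [-0.03  0.46  1.48  0.    1.2  -0.1 ]
turn units about z -0.0
```

Request:
servo_tool([
  [1,[-0.001,0.0009,0.02],[0,0,0]],
  [1,[0,0,0.02],[0,0,0]],
  [1,[0,0,0.01],[0,0,0]],
  [1,[0,0,0.006],[0,0,0]],
  [1,[0,0,0.003],[0,0,0]],
  [1,[0,0,0.001],[0,0,0]],
  [1,[0,0,0],[0,0,0]],
  [1,[0,0,0],[0,0,0]],
])

```text
time_s: 17.62
eef_pos: [555.7, 95.5, 101.6]
ee_rot: [0.001, 0.682, 0.731, 0.0]
force: [-0.0, 0.2, -1.7]
grip_width: 0.788
grip_force: 34.8
```

Request:
servo_tool([
  [1,[0,0,0.002],[0,0,0]],
  [1,[0,0,0.001],[0,0,0]],
  [1,[0,0,0],[0,0,0]],
  [1,[0,0,0],[0,0,0]],
  [-0.78,[0,0,0],[0,0,0]],
  [-0.78,[0,0,0],[0,0,0]],
  [-0.78,[0,0,0],[0,0,0]],
])

```text
time_s: 18.2
eef_pos: [555.4, 95.4, 98.0]
ee_rot: [0.0, 0.682, 0.731, 0.0]
force: [-0.3, 0.5, 0.2]
grip_width: 0.891
grip_force: 0.0
```

Request:
servo_tool([
  [-0.8,[0,0,-0.01],[0,0,0]],
  [-0.8,[0,0,-0.025],[0,0,0]],
  [-1,[0,0,-0.035],[0,0,0]],
  [-1,[0,0,-0.03],[0,0,0]],
  [-1,[0,0,0],[0,0,0]],
  [-1,[0,0,0],[0,0,0]],
])

```text
time_s: 18.7
eef_pos: [555.9, 95.4, 199.9]
ee_rot: [0.002, 0.682, 0.731, 0.001]
force: [-0.6, -0.4, -0.3]
grip_width: 0.996
grip_force: 0.0
```

```bash
python3 - <<'E'
from h import *
s,c,T=shot('top'); cups(cloud(c,T)); go([458,261.3,110],94)
E
```

```text
A none
B 71 [518.8 370.5] 33.7
C 72 [458.  261.4] 33.9
D none
t 18.75 pos [555.2  95.4 198.2] yaw 93.94 tilt 0.04 tool z [ 0.001 -0.    -1.   ] shift m [ 0.1722 -0.0856  0.0881] F [ 0.2 -0.5  0.1] w 1.0 j [-0.04  0.42  1.43 -0.    1.29 -0.11]
turn units about z -0.01
```

Request:
servo_tool([
  [-1,[0.0344,-0.0171,0],[0,0,0]],
  [-1,[0.0344,-0.0171,0],[0,0,0]],
  [-1,[0.0344,-0.0171,0],[0,0,0]],
  [-1,[0.0344,-0.0171,0.01],[0,0,0]],
  [-1,[0.0344,-0.0171,0.01],[0,0,0]],
  [-1,[0,0,0.035],[0,0,0]],
  [-1,[0,0,0.03],[0,0,0]],
  [-1,[0,0,0],[0,0,0]],
  [-1,[0,0,0],[0,0,0]],
])

```text
time_s: 19.5
eef_pos: [457.3, 260.8, 111.8]
ee_rot: [-0.001, 0.682, 0.731, -0.002]
force: [-0.1, -0.0, -0.1]
grip_width: 1.0
grip_force: 0.0
```

```bash
python3 - <<'E'
from h import *
go([458,261.4,34],94)
s,c,T=shot('wrist'); cups(cloud(c,T))
E
```

```text
t 19.5 pos [457.3 260.8 111.8] yaw 93.94 tilt 0.23 tool z [-0.004 -0.001 -1.   ] shift m [0.0006 0.001  0.0778] F [-0.1 -0.  -0.1] w 1.0 j [0.3  0.44 1.64 0.   1.06 0.23]
turn units about z -0.01
A none
B 1962 [518.2 370.7] 34.3
C 1879 [456.9 262.7] 34.0
D none
```

Request:
servo_tool([
  [-1,[0.001,0.0,0.02],[0,0,0]],
  [-1,[0,0,0.025],[0,0,0]],
  [-1,[0,0,0.02],[0,0,0]],
  [-1,[0,0,0.015],[0,0,0]],
  [-1,[0,0,0],[0,0,0]],
  [1,[0,0,0],[0,0,0]],
  [1,[0,0,0],[0,0,0]],
  [1,[0,0,0],[0,0,0]],
  [1,[0,0,0],[0,0,0]],
  [1,[0,0,0],[0,0,0]],
])

```text
time_s: 20.38
eef_pos: [459.4, 262.3, 35.1]
ee_rot: [0.001, 0.682, 0.731, 0.002]
force: [-1.7, -1.5, 7.4]
grip_width: 0.792
grip_force: 33.9
```

```bash
python3 - <<'E'
from h import *
go([555.6,96.3,34],94); print(sense()['grip_force'])
s,c,T=shot('top'); P=cloud(c,T).reshape(-1,3); d=np.hypot(P[:,0]-556,P[:,1]-96)
r=P[(d<45)&(P[:,2]>112)&(P[:,2]<130)]; print('rim',len(r),cv2.minEnclosingCircle(r[:,:2].astype(np.float32)),np.median(r[:,2]))
E
```

```text
t 20.38 pos [459.4 262.3  35.1] yaw 93.94 tilt 0.21 tool z [ 0.004  0.001 -1.   ] shift m [-0.1722  0.0846  0.0013] F [-1.7 -1.5  7.4] w 0.792 j [ 0.3   0.56  1.7  -0.    0.88  0.23]
turn units about z -0.01
33.859149630734464
rim 87 ((555.22021484375, 95.40217590332031), 33.811424255371094) 115.22928629873172
```

Request:
servo_tool([
  [1,[0,0,-0.01],[0,0,0]],
  [1,[0,0,-0.035],[0,0,0]],
  [1,[0,0,-0.04],[0,0,0]],
  [1,[0,0,-0.04],[0,0,0]],
  [1,[0,0,-0.025],[0,0,0]],
  [1,[-0.02,0.0097,0],[0,0,0]],
  [1,[-0.035,0.017,0],[0,0,0]],
  [1,[-0.035,0.017,0],[0,0,0]],
  [1,[-0.035,0.017,0],[0,0,0]],
  [1,[-0.028,0.0136,0],[0,0,0]],
])

```text
time_s: 21.27
eef_pos: [543.8, 112.2, 184.4]
ee_rot: [0.001, 0.683, 0.731, 0.001]
force: [-0.2, 1.3, -1.3]
grip_width: 0.792
grip_force: 35.0
```

Request:
servo_tool([
  [1,[-0.014,0.0068,0],[0,0,0]],
  [1,[-0.006,0.003,0],[0,0,0]],
  [1,[0,0,0],[0,0,0]],
  [1,[0,0,0],[0,0,0]],
  [1,[0,0,0],[0,0,0]],
])

```text
time_s: 21.68
eef_pos: [553.3, 96.7, 183.1]
ee_rot: [-0.0, 0.682, 0.732, 0.0]
force: [-0.3, 1.2, -1.0]
grip_width: 0.794
grip_force: 35.0
```

```bash
python3 - <<'E'
from h import *
go([555.3,95.7,121.1],94)
E
```

```text
t 21.68 pos [553.3  96.7 183.1] yaw 94.04 tilt 0.02 tool z [-0.  0. -1.] shift m [-0.0012  0.002   0.062 ] F [-0.3  1.2 -1. ] w 0.794 j [-0.04  0.43  1.46  0.    1.25 -0.11]
turn units about z 0.01
```

Request:
servo_tool([
  [1,[-0.001,0.002,0.02],[0,0,0]],
  [1,[0,0,0.02],[0,0,0]],
  [1,[0,0,0.01],[0,0,0]],
  [1,[0,0,0.006],[0,0,0]],
  [1,[0,0,0.003],[0,0,0]],
  [1,[0,0,0.001],[0,0,0]],
  [1,[0,0,0],[0,0,0]],
  [1,[0,0,0],[0,0,0]],
])

```text
time_s: 22.35
eef_pos: [556.3, 94.5, 123.6]
ee_rot: [0.0, 0.682, 0.731, 0.0]
force: [-0.1, -0.3, -1.7]
grip_width: 0.788
grip_force: 35.0
```

Request:
servo_tool([
  [1,[0,0,0.0015],[0,0,0]],
  [1,[0,0,0.001],[0,0,0]],
  [1,[0,0,0],[0,0,0]],
  [1,[0,0,0],[0,0,0]],
  [-0.78,[0,0,0],[0,0,0]],
  [-0.78,[0,0,0],[0,0,0]],
  [-0.78,[0,0,0],[0,0,0]],
])

```text
time_s: 22.93
eef_pos: [556.1, 94.4, 120.4]
ee_rot: [0.0, 0.682, 0.731, 0.0]
force: [-0.1, -0.2, 0.1]
grip_width: 0.891
grip_force: 0.0
```

Request:
servo_tool([
  [-0.8,[0,0,-0.01],[0,0,0]],
  [-0.8,[0,0,-0.025],[0,0,0]],
  [-1,[0,0,-0.035],[0,0,0]],
  [-1,[0,0,-0.03],[0,0,0]],
  [-1,[0,0,0],[0,0,0]],
  [-1,[0,0,0],[0,0,0]],
])

```text
time_s: 23.43
eef_pos: [556.5, 94.4, 222.4]
ee_rot: [0.001, 0.682, 0.731, 0.001]
force: [-0.3, -0.5, -0.9]
grip_width: 1.001
grip_force: 0.0
```

```bash
python3 - <<'E'
from h import *
s,c,T=shot('top'); cups(cloud(c,T)); go([518.8,370.5,110],94)
E
```

```text
A none
B 71 [518.5 369.4] 33.6
C none
D none
t 23.48 pos [555.9  94.4 220.6] yaw 93.94 tilt 0.04 tool z [ 0.001 -0.    -1.   ] shift m [ 0.278  -0.0181  0.1106] F [ 0.1 -0.7 -0.4] w 0.998 j [-0.04  0.41  1.39 -0.    1.34 -0.11]
turn units about z -0.01
```

Request:
servo_tool([
  [-1,[0.0348,-0.0023,0],[0,0,0]],
  [-1,[0.0348,-0.0023,0],[0,0,0]],
  [-1,[0.0348,-0.0023,0],[0,0,0]],
  [-1,[0.0348,-0.0023,0],[0,0,0]],
  [-1,[0.0348,-0.0023,0.005],[0,0,0]],
  [-1,[0.0348,-0.0023,0.015],[0,0,0]],
  [-1,[0.0348,-0.0023,0.015],[0,0,0]],
  [-1,[0.0348,-0.0023,0.015],[0,0,0]],
  [-1,[0,0,0.03],[0,0,0]],
  [-1,[0,0,0.03],[0,0,0]],
])

```text
time_s: 24.32
eef_pos: [517.2, 372.6, 108.1]
ee_rot: [-0.0, 0.681, 0.732, -0.0]
force: [0.8, -0.8, -0.3]
grip_width: 1.003
grip_force: 0.0
```

Request:
servo_tool([
  [-1,[0,0,0],[0,0,0]],
  [-1,[0,0,0],[0,0,0]],
])

```text
time_s: 24.48
eef_pos: [517.6, 370.4, 108.8]
ee_rot: [-0.001, 0.682, 0.731, -0.002]
force: [1.2, 0.4, 0.4]
grip_width: 1.0
grip_force: 0.0
```

```bash
python3 - <<'E'
from h import *
go([518.5,370.2,34],94)
s,c,T=shot('wrist'); cups(cloud(c,T))
E
```

```text
t 24.48 pos [517.6 370.4 108.8] yaw 93.94 tilt 0.25 tool z [-0.004 -0.002 -1.   ] shift m [-0.0001  0.0012  0.0748] F [1.2 0.4 0.4] w 1.0 j [ 0.44  0.67  1.28 -0.    1.2   0.37]
turn units about z -0.01
A none
B 1920 [518.1 371.4] 34.1
C none
D none
```

Request:
servo_tool([
  [-1,[0.0005,0.0,0.02],[0,0,0]],
  [-1,[0,0,0.025],[0,0,0]],
  [-1,[0,0,0.018],[0,0,0]],
  [-1,[0,0,0.014],[0,0,0]],
  [-1,[0,0,0],[0,0,0]],
  [1,[0,0,0],[0,0,0]],
  [1,[0,0,0],[0,0,0]],
  [1,[0,0,0],[0,0,0]],
  [1,[0,0,0],[0,0,0]],
  [1,[0,0,0],[0,0,0]],
])

```text
time_s: 25.37
eef_pos: [519.7, 371.9, 36.0]
ee_rot: [0.001, 0.682, 0.731, 0.002]
force: [-0.9, -0.8, 7.0]
grip_width: 0.786
grip_force: 34.4
```

```bash
python3 - <<'E'
from h import *
s,c,T=shot('top'); P=cloud(c,T).reshape(-1,3); d=np.hypot(P[:,0]-556,P[:,1]-96)
r=P[(d<45)&(P[:,2]>138)&(P[:,2]<156)]; print('rim',len(r),cv2.minEnclosingCircle(r[:,:2].astype(np.float32)),np.median(r[:,2]),np.nanpercentile(P[d<45][:,2],98))
go([555.6,95.5,34],94); print(sense()['grip_force'])
E
```

```text
rim 84 ((555.1094360351562, 96.0924072265625), 33.699676513671875) 142.46741137610053 143.93650374563077
t 25.42 pos [519.6 371.9  36. ] yaw 93.94 tilt 0.24 tool z [ 0.004  0.002 -1.   ] shift m [-0.2782  0.0169  0.0016] F [-1.7 -0.5  7.2] w 0.788 j [ 0.44  0.75  1.33 -0.    1.05  0.37]
turn units about z -0.01
34.43114613852231
```

Request:
servo_tool([
  [1,[0,0,-0.01],[0,0,0]],
  [1,[0,0,-0.04],[0,0,0]],
  [1,[0,0,-0.04],[0,0,0]],
  [1,[0,0,-0.04],[0,0,0]],
  [1,[0,0,-0.04],[0,0,0]],
  [1,[-0.02,0.0012,0],[0,0,0]],
  [1,[-0.036,0.0022,0],[0,0,0]],
  [1,[-0.036,0.0022,0],[0,0,0]],
  [1,[-0.036,0.0022,0],[0,0,0]],
  [1,[-0.036,0.0022,0],[0,0,0]],
])

```text
time_s: 26.25
eef_pos: [539.5, 207.0, 204.7]
ee_rot: [0.0, 0.682, 0.731, 0.001]
force: [0.9, 0.2, -1.1]
grip_width: 0.787
grip_force: 34.9
```

Request:
servo_tool([
  [1,[-0.036,0.0022,0],[0,0,0]],
  [1,[-0.036,0.0022,0],[0,0,0]],
  [1,[-0.025,0.0015,0],[0,0,0]],
  [1,[-0.012,0.0007,0],[0,0,0]],
  [1,[-0.005,0,0],[0,0,0]],
  [1,[0,0,0],[0,0,0]],
  [1,[0,0,0],[0,0,0]],
  [1,[0,0,0],[0,0,0]],
])

```text
time_s: 26.92
eef_pos: [553.9, 96.6, 203.5]
ee_rot: [-0.0, 0.682, 0.732, 0.0]
force: [0.2, 0.4, -1.6]
grip_width: 0.784
grip_force: 35.0
```

```bash
python3 - <<'E'
from h import *
go([555.3,95.9,148],94)
E
```

```text
t 26.92 pos [553.9  96.6 203.5] yaw 94.03 tilt 0.02 tool z [ 0.  0. -1.] shift m [-0.0008  0.0013  0.0555] F [ 0.2  0.4 -1.6] w 0.784 j [-0.04  0.42  1.43  0.    1.3  -0.11]
turn units about z 0.01
```

Request:
servo_tool([
  [1,[-0.0008,0.0013,0.02],[0,0,0]],
  [1,[0,0,0.015],[0,0,0]],
  [1,[0,0,0.01],[0,0,0]],
  [1,[0,0,0.006],[0,0,0]],
  [1,[0,0,0.003],[0,0,0]],
  [1,[0,0,0],[0,0,0]],
  [1,[0,0,0],[0,0,0]],
])

```text
time_s: 27.5
eef_pos: [555.7, 94.7, 149.9]
ee_rot: [0.0, 0.682, 0.731, 0.0]
force: [-0.8, 1.3, -1.1]
grip_width: 0.786
grip_force: 34.9
```

Request:
servo_tool([
  [1,[0,0,0.0015],[0,0,0]],
  [1,[0,0,0.001],[0,0,0]],
  [1,[0,0,0],[0,0,0]],
  [1,[0,0,0],[0,0,0]],
])

```text
time_s: 27.83
eef_pos: [555.5, 94.5, 147.0]
ee_rot: [0.0, 0.682, 0.731, 0.0]
force: [-0.1, -0.4, -0.1]
grip_width: 0.788
grip_force: 35.0
```

Request:
servo_tool([
  [-0.78,[0,0,0],[0,0,0]],
  [-0.78,[0,0,0],[0,0,0]],
  [-0.78,[0,0,0],[0,0,0]],
  [-0.8,[0,0,-0.01],[0,0,0]],
  [-0.8,[0,0,-0.025],[0,0,0]],
  [-1,[0,0,-0.035],[0,0,0]],
  [-1,[0,0,-0.03],[0,0,0]],
  [-1,[0,0,0],[0,0,0]],
])

```text
time_s: 28.5
eef_pos: [557.4, 94.5, 253.9]
ee_rot: [0.004, 0.682, 0.731, 0.004]
force: [-0.3, 1.0, 0.7]
grip_width: 1.001
grip_force: 0.0
```

Request:
servo_tool([
  [-1,[-0.035,0,0],[0,0,0]],
  [-1,[-0.035,0,0],[0,0,0]],
  [-1,[-0.035,0,0],[0,0,0]],
  [-1,[-0.035,0,0],[0,0,0]],
  [-1,[-0.03,0,0],[0,0,0]],
  [-1,[0,0,0],[0,0,0]],
  [-1,[0,0,0],[0,0,0]],
])

```text
time_s: 29.08
eef_pos: [567.0, -76.2, 246.9]
ee_rot: [-0.0, 0.683, 0.73, 0.0]
force: [0.1, 0.3, -0.4]
grip_width: 1.0
grip_force: 0.0
```

```bash
python3 - <<'E'
from h import *
s,c,T=shot('top','top2.png'); P=cloud(c,T).reshape(-1,3); d=np.hypot(P[:,0]-556,P[:,1]-96)
r=P[(d<45)&(P[:,2]>160)&(P[:,2]<182)]; print('rim',len(r),cv2.minEnclosingCircle(r[:,:2].astype(np.float32)),np.median(r[:,2]),np.nanpercentile(P[d<45][:,2],98))
b=P[(P[:,2]>45)&(P[:,2]<60)&(np.hypot(P[:,0]-478,P[:,1]+322)<40)]; print('bar',len(b),cv2.minAreaRect(b[:,:2].astype(np.float32)) if len(b) else '',np.median(b[:,2]))
go([566,-74,110],132.6)
s,c,T=shot('wrist','w5.png')
s,c,T=shot('scene','s5.png')
P=cloud(c,T).reshape(-1,3);d=np.hypot(P[:,0]-556,P[:,1]-96); print(np.nanpercentile(P[d<36][:,2],[90,98]))
a=cv2.imread('pics/w5.png'); b=cv2.imread('pics/s5.png')[150:300,180:380]; b=cv2.resize(b,(560,420)); cv2.imwrite('pics/ws5.png',cv2.resize(np.hstack([a,b]),(800,300)))
E
```

```text
rim 97 ((554.9532470703125, 97.09634399414062), 33.8637809753418) 167.95620012061875 170.13840873568992
bar 94 ((478.96588134765625, -322.6545715332031), (13.959776878356934, 56.261192321777344), 4.605462551116943) 52.70002140550719
t 29.13 pos [567.1 -75.  247. ] yaw 93.9 tilt 0.02 tool z [ 0.  0. -1.] shift m [ 0.001 -0.001  0.137] F [ 0.1 -0.2  0.2] w 1.001 j [-0.34  0.41  1.32  0.    1.41 -0.4 ]
turn units about z -6.45
[162.99433175 169.62577198]
```

View pics/ws5.png

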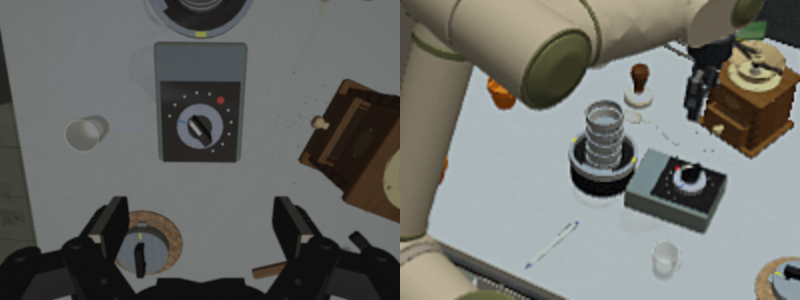

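The stack stands straight with its rim at about 170–172 mm, as fully nested, and the cover is centred on the trivet. In the wrist half of the view, the knob is at (200,128), its pointer up-left, with the red dot at (221,100). Turning to the knob now.

Request:
servo_tool([
  [-1,[0,0,0.025],[0,0,-0.92]],
  [-1,[0,0,0.025],[0,0,-0.92]],
  [-1,[0,0,0.025],[0,0,-0.92]],
  [-1,[0,0,0.02],[0,0,-0.92]],
  [-1,[0,0,0],[0,0,-0.92]],
  [-1,[0,0,0],[0,0,-0.92]],
  [-1,[0,0,0],[0,0,-0.92]],
  [-1,[0,0,0],[0,0,0]],
  [-1,[0,0,0],[0,0,0]],
  [-1,[0,0,0],[0,0,0]],
])

```text
time_s: 30.07
eef_pos: [567.2, -74.5, 152.0]
ee_rot: [0.0, 0.403, 0.915, 0.0]
force: [-0.5, 1.3, 0.3]
grip_width: 0.998
grip_force: 0.0
```

```bash
python3 - <<'E'
from h import *
go([565.8,-73.8,83],132.6)
for n in ('wrist','top'):
    s,c,T=shot(n); P=cloud(c,T).reshape(-1,3); b=P[(P[:,2]>99)&(P[:,2]<112)&(np.hypot(P[:,0]-566,P[:,1]+74)<28)]
    print(n,len(b), cv2.minAreaRect(b[:,:2].astype(np.float32)) if len(b)>5 else '')
    if n=='wrist':
        px=c['pixels'].astype(int).reshape(-1,3); m=(px[:,0]>90)&(px[:,1]<60)&(px[:,2]<60)&(np.hypot(P[:,0]-566,P[:,1]+74)<60); print('red',m.sum(),np.nanmedian(P[m],0))
        m=(px[:,2]-px[:,0]>50)&(np.hypot(P[:,0]-566,P[:,1]+74)<40)&(P[:,2]>66)&(P[:,2]<82); print('blue',m.sum(),np.nanmedian(P[m],0))
E
```

```text
t 30.07 pos [567.2 -74.5 152. ] yaw 132.48 tilt 0.01 tool z [ 0. -0. -1.] shift m [ 0.0014 -0.0006  0.069 ] F [-0.5  1.3  0.3] w 0.998 j [-0.34  0.49  1.46  0.    1.19 -1.08]
turn units about z -0.02
wrist 1200 ((564.2647705078125, -71.98773956298828), (11.594598770141602, 36.46632766723633), 42.200958251953125)
red 142 [589.74556761 -38.75144117  57.69343548]
blue 58 [541.16950406 -67.18544826  73.67086042]
top 0
```

Request:
servo_tool([
  [-1,[0.002,-0.0006,0.02],[0,0,0]],
  [-1,[0,0,0.02],[0,0,0]],
  [-1,[0,0,0.015],[0,0,0]],
  [-1,[0,0,0.01],[0,0,0]],
  [0,[0,0,0.002],[0,0,0]],
  [0,[0,0,0],[0,0,0]],
  [0,[0,0,0],[0,0,0]],
  [0,[0,0,0],[0,0,0]],
], squeeze=25)

```text
time_s: 30.83
eef_pos: [565.9, -74.2, 85.8]
ee_rot: [0.001, 0.402, 0.916, 0.0]
force: [-0.9, 0.8, -0.5]
grip_width: 0.508
grip_force: 0.0
```

```bash
python3 - <<'E'
from h import *
go([565.3,-73.4,83],132.2)
E
```

```text
t 30.83 pos [565.9 -74.2  85.8] yaw 132.57 tilt 0.1 tool z [ 0.002 -0.001 -1.   ] shift m [0.001  0.0001 0.0028] F [-0.9  0.8 -0.5] w 0.508 j [-0.34  0.56  1.53  0.    1.05 -1.08]
turn units about z 0.06
```

Request:
servo_tool([
  [1,[0,0,0.002],[0,0,0]],
  [1,[0,0,0],[0,0,0]],
  [1,[0,0,0],[0,0,0]],
  [1,[0,0,0],[0,0,0]],
  [1,[0,0,0],[0,0,0]],
  [1,[0,0,0],[0,0,0]],
  [1,[0,0,0],[0,0,0]],
])

```text
time_s: 31.42
eef_pos: [566.5, -73.1, 83.3]
ee_rot: [0.001, 0.402, 0.916, 0.001]
force: [6.3, 5.8, -0.4]
grip_width: 0.129
grip_force: 30.6
```

```bash
python3 - <<'E'
from h import *
go([565.3,-73.4,83],132.2); print(sense()['wrist_torque'])
E
```

```text
t 31.42 pos [566.5 -73.1  83.3] yaw 132.57 tilt 0.2 tool z [ 0.003  0.001 -1.   ] shift m [ 0.0006 -0.001   0.0003] F [ 6.3  5.8 -0.4] w 0.129 j [-0.33  0.56  1.53  0.    1.04 -1.08]
turn units about z 0.06
[ 0.86703621 -0.89813307 -0.04178351]
```

Request:
servo_tool([
  [1,[0,0,0],[0,0,0.65]],
  [1,[0,0,0],[0,0,0.65]],
  [1,[0,0,0],[0,0,0.65]],
  [1,[0,0,0],[0,0,0.65]],
  [1,[0,0,0],[0,0,0.65]],
  [1,[0,0,0],[0,0,0.65]],
  [1,[0,0,0],[0,0,0.65]],
  [1,[0,0,0],[0,0,0.65]],
])

```text
time_s: 32.08
eef_pos: [565.9, -73.3, 83.3]
ee_rot: [0.0, 0.635, 0.773, 0.001]
force: [2.1, 4.1, 1.5]
grip_width: 0.134
grip_force: 31.0
```

```bash
python3 - <<'E'
from h import *
go([565.3,-73.4,83],54.5)
E
```

```text
t 32.08 pos [565.9 -73.3  83.3] yaw 101.2 tilt 0.1 tool z [ 0.001  0.001 -1.   ] shift m [ 0.0001 -0.0006  0.0003] F [2.1 4.1 1.5] w 0.134 j [-0.33  0.56  1.53  0.    1.04 -0.53]
turn units about z 7.78
```

Forces are small, so I'll keep turning.

Request:
servo_tool([
  [1,[0,0,0],[0,0,0.65]],
  [1,[0,0,0],[0,0,0.65]],
  [1,[0,0,0],[0,0,0.65]],
  [1,[0,0,0],[0,0,0.65]],
  [1,[0,0,0],[0,0,0.65]],
  [1,[0,0,0],[0,0,0.65]],
  [1,[0,0,0],[0,0,0.65]],
  [1,[0,0,0],[0,0,0.65]],
  [1,[0,0,0],[0,0,0.65]],
  [1,[0,0,0],[0,0,0.65]],
])

```text
time_s: 32.92
eef_pos: [565.1, -73.2, 83.3]
ee_rot: [-0.001, 0.856, 0.517, 0.0]
force: [-2.0, 5.0, 5.0]
grip_width: 0.132
grip_force: 31.5
```

Request:
servo_tool([
  [1,[0,0,0],[0,0,0.5]],
  [1,[0,0,0],[0,0,0.5]],
  [1,[0,0,0],[0,0,0]],
  [1,[0,0,0],[0,0,0]],
])

```text
time_s: 33.25
eef_pos: [564.9, -73.1, 83.2]
ee_rot: [-0.001, 0.881, 0.472, -0.0]
force: [-4.1, 4.6, 5.4]
grip_width: 0.136
grip_force: 31.5
```

```bash
python3 - <<'E'
from h import *
go([565.3,-73.4,83],54.5)
E
```

```text
t 33.25 pos [564.9 -73.1  83.2] yaw 56.38 tilt 0.11 tool z [-0.001  0.002 -1.   ] shift m [-0.0001  0.0005  0.0002] F [-4.1  4.6  5.4] w 0.136 j [-0.33  0.56  1.54  0.    1.04  0.25]
turn units about z 0.31
```

Request:
servo_tool([
  [0,[0,0,0],[0,0,0]],
  [0,[0,0,0],[0,0,0]],
  [0,[0,0,0],[0,0,0]],
  [0,[0,0,-0.01],[0,0,0]],
  [0,[0,0,-0.03],[0,0,0]],
  [-1,[0,0,-0.03],[0,0,0]],
  [-1,[-0.02,0,-0.03],[0,0,0]],
  [-1,[-0.03,0,0],[0,0,0]],
  [-1,[-0.03,0,0],[0,0,0]],
  [-1,[0,0,0],[0,0,0]],
])

```text
time_s: 34.08
eef_pos: [519.4, -144.0, 184.1]
ee_rot: [0.001, 0.882, 0.471, -0.0]
force: [-0.2, -0.3, -1.3]
grip_width: 1.003
grip_force: 0.0
```

Request:
servo_tool([
  [-1,[0,0,0],[0,0,0]],
  [-1,[0,0,0],[0,0,0]],
])

```text
time_s: 34.25
eef_pos: [521.3, -140.5, 183.3]
ee_rot: [0.0, 0.881, 0.472, 0.0]
force: [0.1, 0.7, 0.2]
grip_width: 1.002
grip_force: 0.0
```

```bash
python3 - <<'E'
from h import *
go([565.3,-73.4,83],54.5)
s,c,T=shot('wrist','w6.png'); P3=cloud(c,T); P=P3.reshape(-1,3); b=P[(P[:,2]>103)&(P[:,2]<110)&(np.hypot(P[:,0]-566,P[:,1]+74)<28)]
print(len(b), cv2.minAreaRect(b[:,:2].astype(np.float32)) if len(b)>5 else '')
px=c['pixels'].astype(int).reshape(-1,3); m=(px[:,0]>80)&(px[:,1]<60)&(px[:,2]<60)&(np.hypot(P[:,0]-566,P[:,1]+74)<60); print('red',m.sum(),np.nanmedian(P[m],0),np.nanmean(P[m],0))
m=(px[:,2]-px[:,0]>50)&(np.hypot(P[:,0]-566,P[:,1]+74)<40)&(P[:,2]>66)&(P[:,2]<82); print('blue',m.sum(),np.nanmedian(P[m],0))
# ring centre
m=(P[:,2]>72)&(P[:,2]<78)&(np.hypot(P[:,0]-566,P[:,1]+74)<36); print('ring',cv2.minEnclosingCircle(P[m][:,:2].astype(np.float32)))
m=np.hypot(P3[:,:,0]-566,P3[:,:,1]+74)<60; v,u=np.where(m); a=c['pixels'][v.min():v.max(),u.min():u.max()]; cv2.imwrite('pics/w6c.png',cv2.resize(a,(500,500),interpolation=cv2.INTER_CUBIC)[:,:,::-1])
E
```

```text
t 34.25 pos [ 521.3 -140.5  183.3] yaw 56.37 tilt 0.03 tool z [ 0.001 -0.    -1.   ] shift m [ 0.0802 -0.0006  0.1003] F [0.1 0.7 0.2] w 1.002 j [-0.48  0.39  1.52  0.    1.23  0.11]
turn units about z 0.31
1274 ((564.9712524414062, -72.24211120605469), (36.75596618652344, 11.759987831115723), 55.7518196105957)
red 167 [589.6259791  -38.82868022  57.62440016] [589.69714978 -38.77019773  57.57799121]
blue 33 [541.19059725 -67.06016814  73.54402304]
ring ((564.8724365234375, -72.49195861816406), 29.67485237121582)
```

View pics/w6c.png

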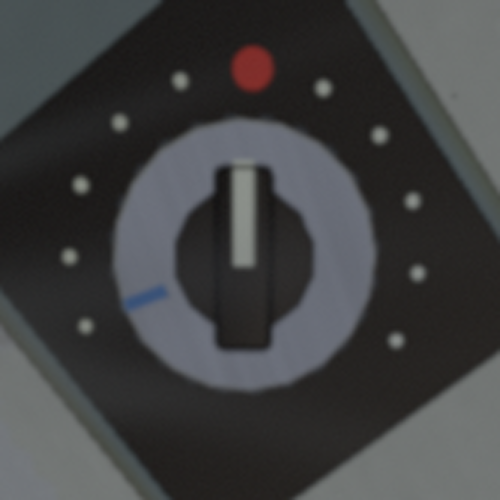

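The pointer at (243,165) aims at the red dot at (252,68), about 2° (0.04 rad) off, which is within tolerance. The blue mark at (145,297) hasn't moved. One last check, then I'll hand in.

```bash
python3 - <<'E'
from h import *
s,c,T=shot('top'); P=cloud(c,T); cups(P); P=P.reshape(-1,3); d=np.hypot(P[:,0]-556,P[:,1]-96)
r=P[(d<45)&(P[:,2]>160)&(P[:,2]<182)]; x,rad=cv2.minEnclosingCircle(r[:,:2].astype(np.float32)); print('rim',len(r),x,rad,np.median(r[:,2]))
if len(r)>40 and np.hypot(x[0]-555,x[1]-96.5)<5: print(finish_job())
E
```

```text
A none
B none
C none
D none
rim 100 (554.8624267578125, 97.05082702636719) 33.903541564941406 168.48921797356257
the job is handed in; nothing more can be done
None
```

I handed the job in: the cover lies on the trivet, all four steel cups are nested in the warmer's cup, the heat knob is within about 0.04 rad of the red dot, and the timer ring has not moved; no verdict came back.

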